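Hang up the mould cover and hold the moisture probe in the pour hole

TASK

Take the cover off the plaster mould and hang it by its eye over the brass peg of the steel stand so that it lies flat on the stand's foot, and let go of it. Then draw the moisture probe out of its wooden block and lower its stem upright into the mould's pour hole, without the probe ever touching the mould, until the red band is level with the mould's top face. Finish still holding the probe there, still and centred in the hole to within 5 mm; leave the vase, the glaze jar and the bowl where they are.

Things in the scene. Friction and masses are not known exactly. Their poses are not given: they have to be found in the camera images.
- mould: Plaster mould, a white block 150 x 150 x 90 mm with a black rubber strap round it, fixed to the table. Origin: centre of its underside; z up. In the middle of its top is the pour hole, a straight round bore 30 mm in diameter and 70 mm deep (closed below), hidden by the cover at the start.
- mould_hole0 (a point): Centre of the pour hole's mouth, in the mould's top face, 90 mm above the table. The bore runs straight down from here.
- cover: Loose flat brown wooden cover lying on the mould over the pour hole: plate 150 (x) x 70 (y) x 8 mm with a blue grip block on top, 60 (x) x 20 (y) mm, from 8 to 34 mm above the underside, its centre at x = -10 mm. A round eye, 26 mm in diameter, goes through the plate at x = +52 mm. Origin: centre of the plate's underside; x along the plate towards the eye, z up. About 0.13 kg.
- cover_eye (a point): Centre of the cover's eye, at the level of the plate's underside.
- cover_grip (a point): Middle of the cover's blue grip block, 24 mm above the underside of the plate: a place to grip, fingers closing along the cover's y on 20 mm.
- peg_stand: Steel stand fixed to the table: a dark round foot 160 mm in diameter and 20 mm thick, with an upright brass peg 12 mm in diameter in its centre, rising 56 mm above the foot, its last 10 mm tapered. Origin: centre of the underside. It stands to the left or the right of the mould; the probe's block stands on the other side.
- peg_foot (a point): Where the peg's axis meets the top face of the stand's foot, 20 mm above the table. The axis is vertical. The hung cover's underside lies at this level.
- probe_stand: Wooden block 70 x 70 x 95 mm, fixed to the table, with a vertical through hole 16 mm in diameter in its centre, in which the probe stands. Origin: centre of the underside.
- probe: Loose moisture probe, standing stem down in the wooden block, flange on its top: steel stem 10 mm in diameter and 85 mm long, then a black flange 36 mm in diameter and 6 mm thick, then a round orange handle 26 mm in diameter and 59 mm long. 150 mm in all, about 0.09 kg. Origin: the stem's tip; z along the stem towards the handle (up).
- probe_tip (a point): Tip of the probe's stem (free end, down).
- probe_band (a point): Middle of the 6 mm wide red band round the stem, on the stem's axis, 50 mm above the tip.
- probe_grip (a point): Middle of the orange handle, on its axis, 122 mm above the tip: a place to grip on 26 mm, from above.
- vase: Bystander: terracotta vase 76 mm in diameter and 90 mm high, beyond the work. Origin: centre of the underside.
- glaze_jar: Bystander: blue jar with a white cap, 64 mm in diameter and 85 mm high, beyond the work. Origin: centre of the underside.
- bowl: Bystander: white bowl 90 mm in diameter and 40 mm high, beyond the mould. Origin: centre of the underside.
There are look-alikes about, which are no part of the job. Of the things that look like the mould, the smallest one is meant.

How it is judged:
By the outcome, as a careful person would: the job done as asked, in the order asked, and still so for the second after the job is handed in, while the arm keeps its last pose, push and grip.
It also fails if it takes over 67 s, if anything falls off the work surface, if the arm or the gripper's body presses on something with over 40 N, if the wrist force passes 120 N, or if a joint passes its speed limit or range.

ROBOT

A 6-joint arm with a two-finger parallel gripper is mounted at the origin on the work surface. World frame = base frame: x ahead of the robot, y to its left, z up, the work surface at z = 0. Lengths are in m, angles in degrees, forces in N, time in s.
With the tool pointing down it reaches from about 0.35 to 0.925 m from the base axis. Payload 6.4 kg.
Tool frame: the origin (TCP) lies on the centre line of the jaws, within the pads' length; the fingertips stand 8 mm ahead of it and the grasp point (between the pads) lies 11 mm behind it; y points along the fingers, z is the direction in which the jaws open and shut, and the axes are right-handed (so a half turn about y gives the same grasp; the last joint's range is limited). The gripper opens to 94 mm and grips with 3 to 60 N. Pads are 16 mm wide; open, the fingers measure 119 mm over their backs; the gripper's body (75 mm by 177 mm) begins 78 mm behind the grasp point.
Start: joints at [-73.975, 14.043, 89.255, -0, 76.702, -9.975], TCP at [0.285, -0.584, 0.213] pointing down, gripper open.
Joint ranges: [-179.41, 179.41], [-58.25, 129.5], [7.25, 145.43], [-54.29, 234.29], [11.92, 165.04], [-157.13, 157.13]. Speed limits (degrees/s): [147.25, 147.25, 180, 180, 180, 180].

INTERFACE

Orientations are given as [roll, pitch, yaw] about the fixed x, y, z axes, in that order (R = Rz(yaw) Ry(pitch) Rx(roll)).
In Python, from workcell import r, viewer gives the robot as it stands.
- The arm moves only by the tool arm_command, never from a script. Its argument "rows" is one flat list of numbers, 7 for each row, row after row: the shift along the tool's x, y, z in m, then the turn, a rotation vector about the tool's x, y, z in rad, then the opening, from -1 (shut) to 1 (fully open). A call has 1 to 12 rows; each row shifts and turns the pose as measured when the row begins, along the tool's axes as they then stand; what a row does not reach is not made up. A row lasts 1/10 s, in which the tool goes at most 50 mm and 8.59 degrees, less where a joint would pass 70% of its speed; a pose out of reach is approached as far as the arm can. A call with a gripper value outside its range is refused whole. The fingers move at their own pace and stop on an object; "grip_force" is the grip in N (left out, the last holds). Time passes only in rows, so rows that do not move let the fingers close. It gives the time, the measured TCP pose, the force and the opening at its end, in the units of the state.
- r.sense(): the state, without advancing time (a new reading comes with each control period).
- viewer.get_image(name): name is "scene" or "top" or "wrist"; returns (picture, depth): 384x512x3 uint8, blue, green, red; 384x512 float32, m along the optical axis (not along the pixel's ray), 0 where there is no reading.
- viewer.camera_model(name): a dict with "fx", "fy", "cx", "cy" (pixels), "distortion" ([k1, k2, p1, p2, k3] as OpenCV has them; the pictures are not rectified), "world_to_cam" (4x4, takes a point from world to camera coordinates); the wrist camera has in their place "T_tool_cam" (4x4, takes a point from camera to tool coordinates, whose origin is the TCP and whose axes are the tool frame's). Camera axes: x right, y down, z forward; pixel columns grow to the right and rows downward; lengths in m; the calibration is good to about 2 mm. A picture is of the moment at which its call begins: read the wrist's pose just before it. camera_model takes no time and is no camera call.
- r.finish_job(): hands the job in, once; it reports no verdict.
The state is a dict: "time": time; "joint_positions": joint angles; "qvel": joint speeds; "tau": joint torques, N m; "ee_pos": TCP position; "eef_rot": TCP orientation; "ft_force": force on the tool from outside, world axes, zero at the start; "wrist_torque": the same for the moment, N m; "grip_width": finger opening in m.
Only numpy, scipy, OpenCV 4.12 (cv2) and the standard library are available. Lean on these libraries where they do the work, as an engineer would, in place of code of your own. Each camera call takes 0.05 s, during which the arm holds its last target. There are 200 camera calls.

## Working session

There is one attempt and no reset: what is moved stays moved. The work goes in short steps, Python scripts to look and compute and a tool call to move; the robot and the scene stay as the last step left them, time stands still between calls to the robot, and variables do not carry over. Pictures are saved under pics/ and viewed, on a budget of 10 in all, crops included, one or two more only if the job needs it, and the job is handed in when it is done.

Besides the shell and the picture viewer there is one more tool, called after "Call:" in YAML: its name, and indented under it one key for each argument. arm_command: Moves the arm, as the interface text tells. Its arguments: {"type":"object","properties":{"rows":{"type":"array"},"grip_force":{"type":"number"}},"required":["rows"]}

```bash
ls; mkdir -p pics
python3 - <<'E'
from workcell import r, viewer
import cv2,numpy as np
s=r.sense();print(s)
for n in("scene","top","wrist"):
    im,d=viewer.get_image(n);cv2.imwrite(f"pics/{n}0.png",im);np.save(f"pics/{n}0.npy",d);print(n,viewer.camera_model(n),(d>0).mean())
a=cv2.imread("pics/scene0.png");b=cv2.imread("pics/top0.png")
E
```

```text
pics
{'time': 0.0, 'joint_positions': array([-7.39753837e+01,  1.40834263e+01,  8.93238597e+01,  2.35106466e-04,
        7.67021593e+01, -9.97440480e+00]), 'qvel': array([-0.07287472, -0.04875336, -0.00744647,  0.04258699, -0.03361919,
        0.01959234]), 'tau': array([-3.34051911e-04, -4.15832198e+01, -3.14605916e+01,  6.84384420e-02,
        3.31782410e-02, -1.41024293e-04]), 'ee_pos': array([ 0.28478215, -0.58364479,  0.21236295]), 'eef_rot': array([-9.01077514e+01,  1.91820543e-02, -1.54001051e+02]), 'ft_force': array([-0.21327056, -0.30514579,  0.03286165]), 'wrist_torque': array([ 0.00483508, -0.04810829,  0.01288973]), 'grip_width': 0.09392120960941344}
scene {'fx': 415.1748985520551, 'fy': 415.1748985520551, 'cx': 259.8622713737548, 'cy': 185.57322402085077, 'distortion': array([-0.02316577,  0.        ,  0.        ,  0.        ,  0.        ]), 'world_to_cam': array([[ 0.25065003,  0.96804554, -0.00789842, -0.13085152],
       [ 0.57838148, -0.15628939, -0.80065504, -0.1715403 ],
       [-0.77630498,  0.19611591, -0.59907356,  1.54023622],
       [ 0.        ,  0.        , 
[... 391 characters left out ...]
7406,  0.02242801, -0.99472718,  1.48557463],
       [ 0.        ,  0.        ,  0.        ,  1.        ]])} 0.996185302734375
wrist {'fx': 285.72860562666995, 'fy': 285.72860562666995, 'cx': 253.20037423629037, 'cy': 188.53352423934646, 'distortion': array([-0.03972853,  0.        ,  0.        ,  0.        ,  0.        ]), 'T_tool_cam': array([[ 3.84971243e-04,  9.62522102e-01,  2.71202976e-01,
        -7.91941701e-02],
       [ 7.53887276e-04, -2.71203199e-01,  9.62521821e-01,
        -1.70972673e-01],
       [ 9.99999642e-01, -1.66086750e-04, -8.30038598e-04,
         7.69785975e-04],
       [ 0.00000000e+00,  0.00000000e+00,  0.00000000e+00,
         1.00000000e+00]])} 0.9960123697916666
```

View pics/scene0.png

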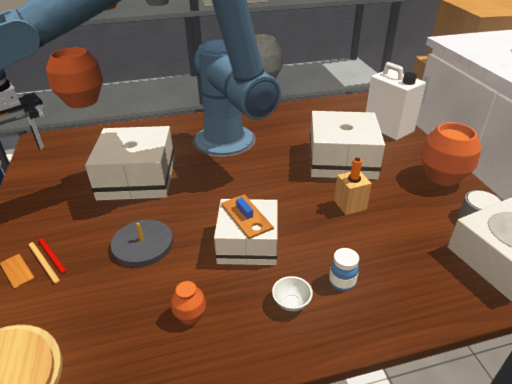

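View pics/top0.png

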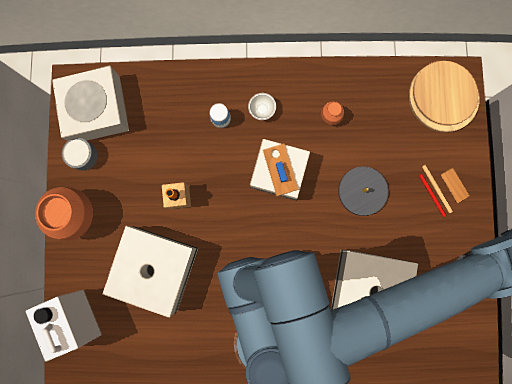

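The top view shows the covered mould at (280,168), with the eye at (276,154) and the blue grip at (283,172). The peg stand is at (364,190) and the probe block at (174,194). The two larger moulds are decoys. Next I'll measure these in both views.

```bash
cat > h.py <<'E'
import cv2,numpy as np
from workcell import r,viewer
from scipy.spatial.transform import Rotation as Ro
def pose(s=None):
    s=s or r.sense();T=np.eye(4);T[:3,:3]=Ro.from_euler('xyz',s['eef_rot'],degrees=True).as_matrix();T[:3,3]=s['ee_pos'];return T
def snap(n):
    T=pose() if n=='wrist' else None
    im,d=viewer.get_image(n);m=viewer.camera_model(n)
    W=T@m['T_tool_cam'] if n=='wrist' else np.linalg.inv(m['world_to_cam'])
    return im,d,m,W
def rays(px,m,W):
    K=np.array([[m['fx'],0,m['cx']],[0,m['fy'],m['cy']],[0,0,1]])
    u=cv2.undistortPoints(np.float64(px).reshape(-1,1,2),K,m['distortion']).reshape(-1,2)
    return W[:3,3],np.c_[u,np.ones(len(u))]@W[:3,:3].T
def plane(px,z,m,W):
    o,v=rays(px,m,W);return o+v*((z-o[2])/v[:,2])[:,None]
def cloud(d,m,W):
    h,w=d.shape;px=np.stack(np.meshgrid(np.arange(w),np.arange(h)),-1).reshape(-1,2)
    o,v=rays(px,m,W);P=(o+v*d.reshape(-1,1)).reshape(h,w,3);P[d==0]=np.nan;return P
def tri(a,b):
    (o1,v1),(o2,v2)=a,b;v1,v2=v1[0],v2[0]
    k=np.linalg.lstsq(np.c_[v1,-v2],o2-o1,rcond=None)[0];p,q=o1+k[0]*v1,o2+k[1]*v2
    return (p+q)/2,np.linalg.norm(p-q)
E
python3 - <<'E'
from h import *
np.set_printoptions(precision=4,suppress=True)
R={}
boxes={'top':dict(cover=(245,135,315,205),probe=(160,180,192,212),peg=(335,163,392,220)),
 'scene':dict(cover=(210,190,285,270),probe=(330,150,375,215),peg=(108,215,175,268))}
for n in('top','scene'):
    im=cv2.imread(f'pics/{n}0.png');d=np.load(f'pics/{n}0.npy');m=viewer.camera_model(n);W=np.linalg.inv(m['world_to_cam'])
    P=cloud(d,m,W);hsv=cv2.cvtColor(im,cv2.COLOR_BGR2HSV);H,S,V=cv2.split(hsv)
    def roi(k):
        a=np.zeros(H.shape,bool);x0,y0,x1,y1=boxes[n][k];a[y0:y1,x0:x1]=1;return a
    z=np.nan_to_num(P[...,2])
    def rep(name,mk):
        q=P[mk];c=np.argwhere(mk)[:,::-1].mean(0);R[n,name]=rays([c],m,W)
        r_=cv2.minAreaRect(np.float32(q[:,:2]));print(n,name,mk.sum(),'px',c,'med',np.median(q,0),'zmax',q[:,2].max(),'rect',r_)
    g=roi('cover')
    rep('bluetop',g&(H>100)&(H<130)&(S>120)&(z>.115))
    rep('cover',g&(z>.092)&(z<.108)&(S>100)&(H<25))
    rep('mouldtop',g&(z>.08)&(z<.108))
    rep('mouldwhite',g&(z>.08)&(z<.108)&(S<60))
    g=roi('probe')
    rep('handletop',g&(z>.148))
    rep('block',g&(z>.085)&(z<.102))
    g=roi('peg')
    rep('peg',g&(z>.03)); rep('foot',g&(z>.012)&(z<.028))
for k in('bluetop','handletop','peg'):print(k,*tri(R['top',k],R['scene',k]))
E
```

```text
top bluetop 116 px [281.1897 171.6897] med [ 0.5331 -0.0417  0.1239] zmax 0.13073507080139546 rect ((0.5339399576187134, -0.04215418919920921), (0.05700800567865372, 0.017891770228743553), 15.436332702636719)
top cover 871 px [280.3226 170.0781] med [ 0.542  -0.0406  0.0987] zmax 0.10744585590617173 rect ((0.5452510714530945, -0.039512310177087784), (0.1505579799413681, 0.07042661309242249), 15.566716194152832)
top mouldtop 2221 px [279.8204 167.9032] med [ 0.5508 -0.0371  0.0933] zmax 0.10744585590617173 rect ((0.5464280247688293, -0.03823406994342804), (0.1503407508134842, 0.16231003403663635), 73.75691223144531)
top mouldwhite 1243 px [279.2518 166.8737] med [ 0.5541 -0.0222  0.0906] zmax 0.10195194261226459 rect ((0.5499804615974426, -0.039316460490226746), (0.1503283828496933, 0.15005779266357422), 73.8023452758789)
top handletop 65 px [169.5692 192.4615] med [0.4731 0.2901 0.16  ] zmax 0.16789703252966404 rect ((0.47226807475090027, 0.2907755970954895), (0.024892456829547882, 0.024086415767669678), 71.23462677001953)
top block 414 px [174.2512 194.7681] med [0.4676 0.2847 0.095
[... 1669 characters left out ...]
70414818495 rect ((0.4307909607887268, 0.31271669268608093), (0.13703684508800507, 0.18741248548030853), 71.80547332763672)
scene peg 68 px [139.5147 230.6618] med [ 0.4894 -0.3111  0.0547] zmax 0.07859918565353718 rect ((0.48828908801078796, -0.31103307008743286), (0.00944277923554182, 0.011590891517698765), 9.706992149353027)
scene foot 2071 px [141.2945 242.113 ] med [ 0.4977 -0.3114  0.0211] zmax 0.02696917097559326 rect ((0.48729217052459717, -0.31279581785202026), (0.15982773900032043, 0.1564662903547287), 6.444386005401611)
bluetop [ 0.534  -0.0428  0.1181] 0.0012100875968376432
handletop [0.472  0.2893 0.1535] 0.0027234261088541377
peg [ 0.4825 -0.3119  0.049 ] 0.00013285852844648925
```

Both views agree to a few mm, and the heights check out. I'll grip the cover with the tool yaw at about -164.5°, which puts the wrist camera on the eye's side. First move: over the cover, then turn.

Call:
arm_command:
  rows: [-0.0385,0,-0.0313,0,0,0,0,-0.0385,0,-0.0313,0,0,0,0,-0.0385,0,-0.0313,0,0,0,0,-0.0385,0,-0.0313,0,0,0,0,-0.0385,0,-0.0313,0,0,0,0,-0.0385,0,-0.0313,0,0,0,0,-0.0385,0,-0.0313,0,0,0,0,-0.0385,0,-0.0313,0,0,0,0,-0.0385,0,-0.0313,0,0,0,0,-0.0385,0,-0.0313,0,0,0,0,-0.0385,0,-0.0313,0,0,0,0,-0.0385,0,-0.0313,0,0,0,0]

```text
time: 1.35
ee_pos: [0.5356, -0.0406, 0.2104]
eef_rot: [-90.2, 0.0, -154.7]
ft_force: [0.4, -1.4, 0.1]
grip_width: 0.0471
```

Call:
arm_command:
  rows: [0,0,0,0,0.09,0,0,0,0,0,0,0.093,0,0,0,0,0,0,0,0,0,0,0,0,0,0,0,0]

```text
time: 1.75
ee_pos: [0.5364, -0.0333, 0.2092]
eef_rot: [-90.3, -0.1, -164.8]
ft_force: [-0.2, -0.6, 0.4]
grip_width: 0.047
```

```bash
cat >> h.py <<'E'
np.set_printoptions(precision=4,suppress=True)
def goto(p,yaw):
    T=pose();d=T[:3,:3].T@(np.array(p)-T[:3,3])
    G=Ro.from_euler('xyz',[-90,0,yaw],degrees=True).as_matrix()
    print('shift',d,'turn',Ro.from_matrix(T[:3,:3].T@G).as_rotvec(),'at',T[:3,3],r.sense()['eef_rot'],'t',r.sense()['time'])
E
python3 - <<'E'
from h import *
im,d,m,W=snap('wrist');cv2.imwrite('pics/w1.png',im);P=cloud(d,m,W)
H,S,V=cv2.split(cv2.cvtColor(im,cv2.COLOR_BGR2HSV));z=np.nan_to_num(P[...,2])
for n,mk in(('blue',(H>100)&(H<130)&(S>120)&(z>.118)&(z<.135)),('cover',(H<25)&(S>100)&(z>.093)&(z<.105))):
    q=P[mk];print(n,mk.sum(),np.median(q,0),cv2.minAreaRect(np.float32(q[:,:2])))
goto([.5365,-.0435,.109],-164.5)
print(r.sense()['joint_positions'])
E
```

```text
blue 1185 [ 0.5399 -0.0413  0.1236] ((0.5385454297065735, -0.042034827172756195), (0.05886473506689072, 0.018389612436294556), 15.199109077453613)
cover 7522 [ 0.5595 -0.0366  0.0978] ((0.5471583008766174, -0.039391811937093735), (0.15005819499492645, 0.06928122043609619), 15.62515926361084)
shift [0.0023 0.1001 0.0103] turn [ 0.0057 -0.0052  0.0015] at [ 0.5363 -0.0335  0.2092] [ -90.329    -0.0863 -164.7993] t 1.8
[-15.7874  -0.7614 105.8557   0.2459  75.1492  58.9487]
```

View pics/w1.png

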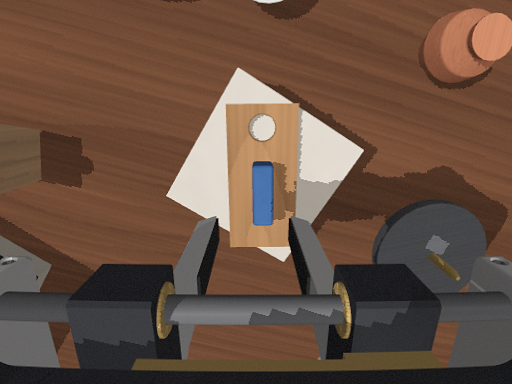

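The wrist view shows the cover's eye at (262,127) and the blue block at (263,193) in line with the jaws, with the peg at lower right. The grip point is about (0.538, -0.042) and the cover's yaw 15.5°. Now descend and grip.

Call:
arm_command:
  rows: [0,0,0.009,0,0,0,0,0,0.025,0,0.0057,-0.0052,0.0015,0,0,0.025,0,0,0,0,0,0,0.025,0,0,0,0,0,0,0.018,0,0,0,0,0,0,0.006,0,0,0,0,0,0,0,0,0,0,0,0]

```text
time: 2.5
ee_pos: [0.5405, -0.0496, 0.1087]
eef_rot: [-89.8, 0.2, -164.6]
ft_force: [0.3, 0.1, 0.3]
grip_width: 0.047
```

```bash
python3 -c "
from h import *
goto([.538,-.042,.109],-164.5)"
```

```text
shift [ 0.0004 -0.0003 -0.008 ] turn [-0.004  -0.001  -0.0037] at [ 0.5405 -0.0496  0.1087] [ -89.7726    0.2147 -164.5552] t 2.5
```

Call:
arm_command:
  rows: [0,0,-0.0075,0,0,0,0,0,0,0,0,0,0,0,0,0,0,0,0,0,-1,0,0,0,0,0,0,-1,0,0,0,0,0,0,-1,0,0,0,0,0,0,-1,0,0,0,0,0,0,-1,0,0,0,0,0,0,-1]
  grip_force: 30

```text
time: 3.3
ee_pos: [0.5411, -0.0429, 0.1132]
eef_rot: [-89.6, 0.6, -164.5]
ft_force: [-0.1, -0.7, -0.9]
grip_width: 0.0197
```

Call:
arm_command:
  rows: [0,-0.02,0,0,0,0,-1,0,-0.03,0,0,0,0,-1,0,-0.04,0,0,0,0,-1,0,-0.04,0,0,0,0,-1,0,0,0,0,0,0,-1,0,0,0,0,0,0,-1]

```text
time: 3.9
ee_pos: [0.5366, -0.0417, 0.2428]
eef_rot: [-89.8, 0.1, -164.5]
ft_force: [-0.5, -0.9, -2.2]
grip_width: 0.0199
```

```bash
python3 -c "
from h import *
im,d,m,W=snap('wrist');cv2.imwrite('pics/w2.png',im)
goto([.4545,-.257,.2],-240)"
```

```text
shift [0.1369 0.0434 0.1853] turn [-0.0013  1.3169 -0.0039] at [ 0.5369 -0.0418  0.2431] [ -89.8208    0.1215 -164.5484] t 3.95
```

View pics/w2.png

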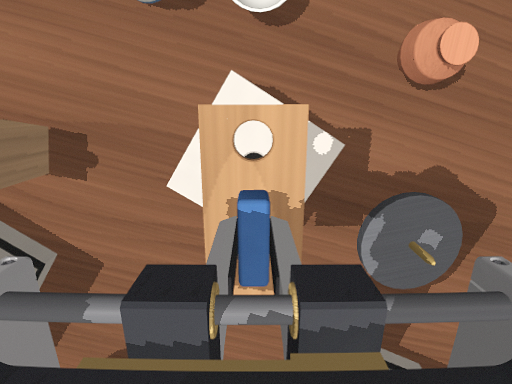

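The cover hangs level in the grip, with the eye at (253,140); part of the pour hole shows through it. Now move over the peg and turn.

Call:
arm_command:
  rows: [0.0195,0,0.0265,0,0,0,-1,0.0195,0,0.0265,0,0,0,-1,0.0195,0,0.0265,0,0,0,-1,0.0195,0,0.0265,0,0,0,-1,0.0195,0,0.0265,0,0,0,-1,0.0195,0,0.0265,0,0,0,-1,0.0195,0,0.0265,0,0,0,-1,0,0,0,0,0,0,-1,0,0,0,0,0,0,-1]

```text
time: 4.85
ee_pos: [0.444, -0.2591, 0.2215]
eef_rot: [-91.3, -1.1, -164.4]
ft_force: [-0.2, 0.0, -1.7]
grip_width: 0.0196
```

Call:
arm_command:
  rows: [0,0,0,0,0.144,0,-1,0,0,0,0,0.144,0,-1,0,0,0,0,0.144,0,-1,0,0,0,0,0.144,0,-1,0,0,0,0,0.144,0,-1,0,0,0,0,0.144,0,-1,0,0,0,0,0.144,0,-1,0,0,0,0,0.144,0,-1,0,0,0,0,0.144,0,-1,0,0,0,0,0,0,-1,0,0,0,0,0,0,-1]

```text
time: 5.95
ee_pos: [0.4438, -0.2429, 0.2078]
eef_rot: [-88.9, -2.8, 119.3]
ft_force: [-0.3, 0.3, -2.2]
grip_width: 0.0196
```

Run:
```python
from h import *
for n in('wrist','top','scene'):
    im,d,m,W=snap(n);cv2.imwrite(f'pics/{n}3.png',im);np.save(f'pics/{n}3.npy',d)
    if n=='wrist': np.savez('pics/W3',W=W)
goto([.4545,-.257,.24],-240);print(r.sense()['joint_positions'])
```

```text
shift [-0.0155 -0.0326 -0.0022] turn [-0.018  -0.0133  0.0487] at [ 0.4437 -0.2435  0.2082] [-88.9498  -2.7827 119.2119] t 6.1
[-41.5684  -3.2748 108.4428  -0.0778  77.8052 109.2127]
```

View pics/wrist3.png

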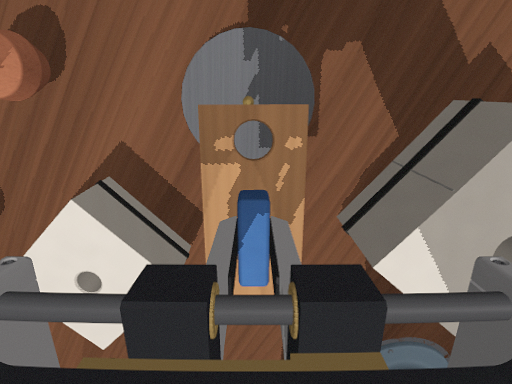

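The peg tip shows at (248,101), just beyond the cover's edge, and the eye is at (253,140). I'll remove the tilt, shift over the peg, and check the alignment through the eye.

Call:
arm_command:
  rows: [-0.0155,0,-0.002,-0.018,-0.0133,0.0487,-1,0,0,0,0,0,0,-1,0,0,0,0,0,0,-1,0,0,0,0,0,0,-1]

```text
time: 6.5
ee_pos: [0.453, -0.2556, 0.2074]
eef_rot: [-90.0, -0.1, 120.2]
ft_force: [0.4, -0.3, -1.2]
grip_width: 0.0197
```

```bash
cat > eye.py <<'E'
from h import *
import sys
im,d,m,W=snap('wrist');cv2.imwrite(f'pics/{sys.argv[1]}.png',im);P=cloud(d,m,W);T=pose()
Q=(P-T[:3,3])@T[:3,:3]  # tool coords
d0=np.nanmedian(d[112:116,215:295]);H,S,V=cv2.split(cv2.cvtColor(im,cv2.COLOR_BGR2HSV))
box=np.zeros(d.shape,np.uint8);box[108:172,220:290]=1
plate=(np.abs(Q[...,1]-np.nanmedian(Q[110:116,215:295,1]))<.006)
hole=np.uint8((box>0)&~plate);n,l,st,c=cv2.connectedComponentsWithStats(hole)
i=1+st[1:,4].argmax();u=c[i]
qt=np.nanmedian(Q[plate&(box>0)],0);ze=P[plate&(box>0)][:,2].mean()
E=plane([u],ze-.004,m,W)[0];print('hole px',u,st[i],'plate top z',ze,'eye',E,'eye tool',(E-T[:3,3])@T[:3,:3])
z=P[...,2]
ft=(z>.012)&(z<.028)&(S<80);ft[:, :100]=0;ft[:,420:]=0;ft[250:]=0
for lo,hi in((.035,.066),(.066,.085)):
  pk=(z>lo)&(z<hi)&(np.hypot(P[...,0]-.4855,P[...,1]+.3105)<.03)
  if pk.sum():print('peg',lo,pk.sum(),np.argwhere(pk)[:,::-1].mean(0),P[pk].mean(0))
cs,_=cv2.findContours(np.uint8(ft),cv2.RETR_EXTERNAL,cv2.CHAIN_APPROX_NONE)
q=P[ft];print('foot',ft.sum(),np.median(q[:,2]),cv2.minEnclosingCircle(np.float32(q[np.hypot(q[:,0]-.4855,q[:,1]+.3105)<.086][:,:2])))
goto([.4545,-.257,.2],-240)
E
python3 eye.py w4
```

```text
hole px [253.2345 139.4505] [ 234  120   39   40 1181] plate top z 0.19126060374218856 eye [ 0.4831 -0.307   0.1873] eye tool [-0.0595  0.0201 -0.0002]
peg 0.035 3 [256.     127.3333] [ 0.4805 -0.3086  0.0652]
peg 0.066 76 [253.1711 124.0789] [ 0.485  -0.3103  0.0719]
foot 7796 0.019678323029381467 ((0.4854423701763153, -0.31092149019241333), 0.08012691140174866)
shift [-0.0019  0.0074 -0.0006] turn [-0.      0.0035  0.0007] at [ 0.453  -0.2556  0.2074] [-89.9976  -0.0427 120.2014] t 6.55
```

View pics/w4.png

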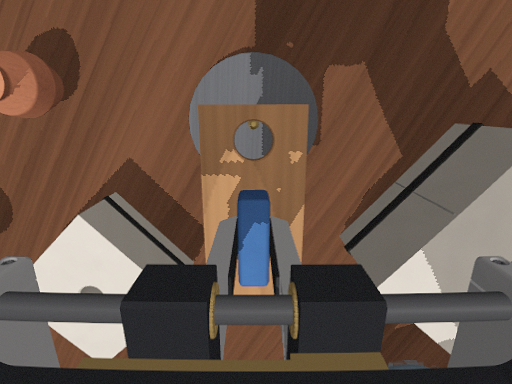

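Peg tip at (253,124) is visible through the eye, centred at (253,139). The eye needs 4.4 mm more along tool -x. The foot-circle fit and the peg tip agree within 1 mm. Descending to just above the peg.

Call:
arm_command:
  rows: [-0.0044,0,0,0,0.003,0,-1,0,0.025,0,0,0,0,-1,0,0.025,0,0,0,0,-1,0,0.025,0,0,0,0,-1,0,0.018,0,0,0,0,-1,0,0,0,0,0,0,-1,0,0,0,0,0,0,-1]

```text
time: 7.25
ee_pos: [0.4572, -0.2617, 0.1137]
eef_rot: [-90.1, 0.1, 120.0]
ft_force: [0.4, 0.9, -1.5]
grip_width: 0.0195
```

```bash
python3 eye.py w5
```

```text
hole px [253.2195 139.4525] [ 234  121   39   38 1180] plate top z 0.09777664388426435 eye [ 0.4872 -0.3132  0.0938] eye tool [-0.0597  0.0202 -0.0002]
peg 0.035 46 [254.3696 133.7826] [ 0.4867 -0.3142  0.0551]
peg 0.066 176 [253.5966 139.6818] [ 0.4857 -0.3112  0.0715]
foot 13326 0.01969645778757645 ((0.4858015775680542, -0.3107655346393585), 0.07991693913936615)
shift [ 0.0051 -0.0862 -0.0001] turn [ 0.0009 -0.     -0.0026] at [ 0.4571 -0.2616  0.1138] [-90.0514   0.1466 119.9979] t 7.3
```

Call:
arm_command:
  rows: [0.0025,0,0,0,0,0,-1,0,0,0,0,0,0,-1,0,0.012,0,0,0,0,-1,0,0.014,0,0,0,0,-1,0,0.014,0,0,0,0,-1,0,0.012,0,0,0,0,-1,0,0,0,0,0,0,-1,0,0,0,0,0,0,-1]

```text
time: 8.1
ee_pos: [0.4571, -0.2605, 0.0596]
eef_rot: [-90.1, 0.4, 120.0]
ft_force: [0.5, 0.2, -1.2]
grip_width: 0.0199
```

```bash
python3 eye.py w6; python3 -c "
from h import *
print(r.sense()['ft_force'])"
```

```text
hole px [253.2118 139.5238] [ 234  120   39   39 1157] plate top z 0.04388227655234716 eye [ 0.4872 -0.312   0.0399] eye tool [-0.0597  0.0201 -0.0003]
peg 0.035 5318 [254.4464 144.5152] [ 0.4849 -0.3097  0.0441]
peg 0.066 312 [254.6378 148.266 ] [ 0.4856 -0.3109  0.0715]
foot 23627 0.019694787902416827 ((0.48578494787216187, -0.3107834756374359), 0.08008325099945068)
shift [ 0.0033 -0.1404  0.0002] turn [ 0.002   0.0001 -0.0059] at [ 0.457  -0.2603  0.0596] [-90.1143   0.3381 120.0026] t 8.15
[-0.2184  0.4148 -3.0731]
```

Call:
arm_command:
  rows: [0.001,0.006,0,0,0,-0.005,-1,0,0.006,0,0,0,0,-1,0,0.002,0,0,0,0,-1,0,0,0,0,0,0,-1,0,0,0,0,0,0,-1]

```text
time: 8.65
ee_pos: [0.4574, -0.2602, 0.0456]
eef_rot: [-90.2, 0.2, 120.0]
ft_force: [-0.7, -0.8, -1.6]
grip_width: 0.0195
```

Nearly down; a last 1.5 mm, then release.

Call:
arm_command:
  rows: [0,0.0015,0,0,0,0,-1,0,0.0005,0,0,0,0,-1,0,0,0,0,0,0,0,0,0,0,0,0,0,0,0,0,0,0,0,0,0,0,0,0,0,0,0,0]

```text
time: 9.25
ee_pos: [0.4587, -0.2613, 0.0453]
eef_rot: [-90.2, 0.4, 120.0]
ft_force: [-0.0, 0.5, 0.0]
grip_width: 0.046
```

Call:
arm_command:
  rows: [0,-0.02,0,0,0,0,0,0,-0.05,0,0,0,0,0,0,-0.05,0,0,0,0,0,0,-0.05,0,0,0,0,0,0,-0.03,0,0,0,0,0,0,0,0,0,0,0,0]

```text
time: 9.85
ee_pos: [0.4565, -0.2599, 0.2515]
eef_rot: [-90.2, 0.2, 120.0]
ft_force: [0.6, -0.2, -0.0]
grip_width: 0.047
```

Run:
```python
from h import *
im,d,m,W=snap('wrist');cv2.imwrite('pics/w7.png',im);P=cloud(d,m,W)
H,S,V=cv2.split(cv2.cvtColor(im,cv2.COLOR_BGR2HSV));z=np.nan_to_num(P[...,2])
ne=np.hypot(P[...,0]-.455,P[...,1]+.26)<.1
mk=ne&(H<25)&(S>100)&(z>.018)&(z<.038);q=P[mk];A=np.c_[q[:,:2]-q[:,:2].mean(0),np.ones(len(q))]
print('cover',mk.sum(),cv2.minAreaRect(np.float32(q[:,:2])),'plane',np.linalg.lstsq(A,q[:,2],rcond=None)[0])
goto([.472,.29,.25],-240);print(r.sense()['joint_positions'])
```

```text
cover 4274 ((0.4611537456512451, -0.2665574252605438), (0.07026412338018417, 0.15052929520606995), 30.440204620361328) plane [-0.0005  0.0013  0.0277]
shift [ 0.4676 -0.0006 -0.2887] turn [ 0.002  -0.0001 -0.0005] at [ 0.4557 -0.2593  0.2491] [-90.1143   0.028  119.9928] t 9.9
[-42.0932  -4.7639 105.4723   0.1019  79.2298 107.895 ]
```

View pics/w7.png

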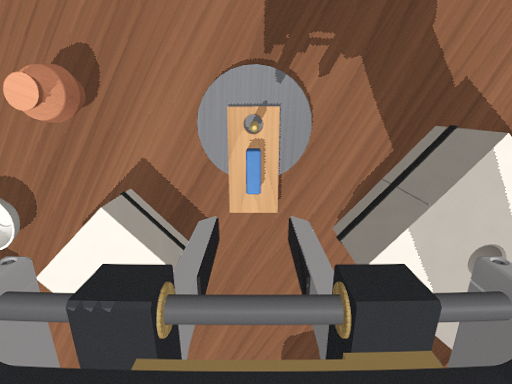

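The cover lies flat on the foot: top at z = 0.0277 with no slope. The peg is through the eye at (254,124), and the cover is released. Now turn back and pass over the mould to measure the hole.

Call:
arm_command:
  rows: [0,0,0,0,-0.1463,0,0,0,0,0,0,-0.1463,0,0,0,0,0,0,-0.1463,0,0,0,0,0,0,-0.1463,0,0,0,0,0,0,-0.1463,0,0,0,0,0,0,-0.1463,0,0,0,0,0,0,-0.1463,0,0,0,0,0,0,-0.1463,0,0,0,0,0,0,-0.1463,0,0,0,0,0,0,0,0,0]

```text
time: 10.9
ee_pos: [0.4462, -0.2511, 0.2209]
eef_rot: [-92.1, -1.1, -162.5]
ft_force: [-0.1, 0.3, -0.4]
grip_width: 0.0469
```

Call:
arm_command:
  rows: [-0.017,0,-0.042,0,0,0,0,-0.017,0,-0.042,0,0,0,0,-0.017,0,-0.042,0,0,0,0,-0.017,0,-0.042,0,0,0,0,-0.017,0,-0.042,0,0,0,0,0,0,0,0,0,0,0,0,0,0,0,0,0,0,0,0,0,0,0,0,0]

```text
time: 11.7
ee_pos: [0.4605, -0.0164, 0.2138]
eef_rot: [-92.9, -2.1, -164.1]
ft_force: [-0.8, -0.8, 0.1]
grip_width: 0.0471
```

```bash
cat > hole.py <<'E'
from h import *
import sys
for n in('wrist','top'):
    im,d,m,W=snap(n);cv2.imwrite(f'pics/{n}_{sys.argv[1]}.png',im);P=cloud(d,m,W);z=np.nan_to_num(P[...,2])
    ne=(np.hypot(P[...,0]-.546,P[...,1]+.039)<.105);top=ne&(z>.084)&(z<.097);H,S,V=cv2.split(cv2.cvtColor(im,cv2.COLOR_BGR2HSV))
    if not top.sum():print(n,'none');continue
    q=P[top];rc=cv2.minAreaRect(np.float32(q[:,:2]));print(n,'top z',np.median(q[:,2]),rc)
    cs,hi=cv2.findContours(np.uint8(top)*255,cv2.RETR_CCOMP,cv2.CHAIN_APPROX_NONE)
    for c,h in zip(cs,hi[0]):
        if h[3]>=0 and len(c)>15:
            w=plane(c.reshape(-1,2),np.median(q[:,2]),m,W);print(' hole',len(c),c.reshape(-1,2).mean(0),cv2.minEnclosingCircle(np.float32(w[:,:2])),cv2.fitEllipse(np.float32(w[:,:2])))
goto([.472,.29,.25],-164.5);print(r.sense()['joint_positions'])
E
python3 hole.py 8
```

```text
wrist top z 0.08968685658078407 ((0.5526850819587708, -0.038941748440265656), (0.1509491503238678, 0.1505410075187683), 73.61270904541016)
 hole 88 [305.9318 100.0795] ((0.5519164204597473, -0.03823710232973099), 0.015731237828731537) ((0.5523820519447327, -0.03806360810995102), (0.02912643738090992, 0.029873251914978027), 128.87461853027344)
top top z 0.09053761185247033 ((0.5565246939659119, -0.041306063532829285), (0.15019743144512177, 0.13958168029785156), 73.55481719970703)
shift [-0.0933 -0.0248 -0.2939] turn [0.0497 0.0048 0.0362] at [ 0.4607 -0.017   0.214 ] [ -92.8513   -2.0681 -164.1749] t 11.8
[-17.0286 -10.3175 114.2243   1.2963  79.3794  56.9223]
```

Call:
arm_command:
  rows: [0,-0.03,0,0.0497,0.005,0.0362,0.5,0,0,0,0,0,0,0.5,-0.013,0,-0.042,0,0,0,0.5,-0.013,0,-0.042,0,0,0,0.5,-0.013,0,-0.042,0,0,0,0.5,-0.013,0,-0.042,0,0,0,0.5,-0.013,0,-0.042,0,0,0,0.5,-0.013,0,-0.042,0,0,0,0.5,-0.007,0,-0.021,0,0,0,0.5,0,0,0,0,0,0,0.5,0,0,0,0,0,0,0.5]

```text
time: 12.9
ee_pos: [0.4789, 0.2648, 0.2377]
eef_rot: [-89.9, -0.5, -166.3]
ft_force: [0.3, -0.6, -0.4]
grip_width: 0.0708
```

```bash
cat > probe.py <<'E'
from h import *
import sys
im,d,m,W=snap('wrist');cv2.imwrite(f'pics/{sys.argv[1]}.png',im);P=cloud(d,m,W);z=np.nan_to_num(P[...,2]);T=pose()
ne=np.hypot(P[...,0]-.472,P[...,1]-.289)<.055
for n,lo,hi in(('htop',.15,.17),('flange',.0975,.107),('block',.088,.0975)):
    mk=ne&(z>lo)&(z<hi);q=P[mk]
    if mk.sum()<9:print(n,'none');continue
    print(n,mk.sum(),'px',np.argwhere(mk)[:,::-1].mean(0),np.median(q,0),cv2.minEnclosingCircle(np.float32(q[:,:2])),cv2.minAreaRect(np.float32(q[:,:2])))
goto([.472,.29,.121],-164.5)
E
python3 probe.py w9
```

```text
htop 641 px [225.0842 194.1576] [0.4763 0.2899 0.1601] ((0.47468411922454834, 0.2899972200393677), 0.012961647473275661) ((0.4747721552848816, 0.29011762142181396), (0.025325780734419823, 0.024964088574051857), 57.30860137939453)
flange 298 px [231.6443 173.2282] [0.484  0.2888 0.1007] ((0.4746367931365967, 0.28982824087142944), 0.018092786893248558) ((0.47904425859451294, 0.28970441222190857), (0.035457026213407516, 0.02646561712026596), 85.64852905273438)
block 2611 px [231.1122 173.1264] [0.4855 0.2892 0.0948] ((0.47443151473999023, 0.290024995803833), 0.04935215786099434) ((0.4742753803730011, 0.29006335139274597), (0.07067392021417618, 0.07024629414081573), 5.733705043792725)
shift [-0.0002  0.1166 -0.0265] turn [-0.0008 -0.032   0.0079] at [0.4789 0.2645 0.2377] [ -89.9479   -0.4534 -166.3354] t 12.95
```

View pics/w9.png

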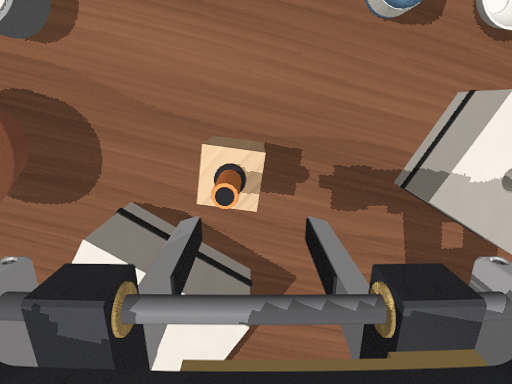

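The probe handle top is at (225,194), standing in its block at (0.4746, 0.290); heights 0.160, 0.1007 and 0.0948 all match the text. Align above it.

Call:
arm_command:
  rows: [-0.0027,0.01,-0.0259,-0.001,-0.03,0.008,0.5,0,0.01,0,0,0,0,0.5,0,0.01,0,0,0,0,0.5,0,0,0,0,0,0,0.5]

```text
time: 13.35
ee_pos: [0.477, 0.2848, 0.2058]
eef_rot: [-89.9, -0.0, -165.1]
ft_force: [-0.5, 0.7, -0.3]
grip_width: 0.0708
```

```bash
python3 -c "
from h import *
goto([.4746,.29,.121],-164.5)"
```

```text
shift [ 0.0009  0.0848 -0.0057] turn [-0.0011 -0.0104  0.0004] at [0.477  0.2848 0.2058] [ -89.9369   -0.0225 -165.0977] t 13.35
```

Call:
arm_command:
  rows: [0.0009,0,-0.0057,0,-0.01,0,0.5,0,0.015,0,0,0,0,0.5,0,0.02,0,0,0,0,0.5,0,0.02,0,0,0,0,0.5,0,0.015,0,0,0,0,0.5,0,0,0,0,0,0,0.5,0,0,0,0,0,0,0.5]

```text
time: 14.05
ee_pos: [0.4756, 0.2878, 0.132]
eef_rot: [-89.9, 0.1, -164.7]
ft_force: [0.4, 0.5, -0.1]
grip_width: 0.0704
```

```bash
python3 -c "
from h import *
goto([.4746,.29,.121],-164.5);print(r.sense()['ft_force'])"
```

```text
shift [ 0.0004  0.011  -0.0023] turn [-0.0016 -0.0033 -0.0015] at [0.4756 0.2878 0.132 ] [ -89.9075    0.0861 -164.6908] t 14.05
[ 0.4323  0.457  -0.1093]
```

Call:
arm_command:
  rows: [0.0004,0.01,-0.0023,-0.0016,-0.003,-0.0015,0.5,0,0,0,0,0,0,0.5,0,0,0,0,0,0,-1,0,0,0,0,0,0,-1,0,0,0,0,0,0,-1,0,0,0,0,0,0,-1,0,0,0,0,0,0,-1,0,0,0,0,0,0,-1,0,0,0,0,0,0,-1]
  grip_force: 30

```text
time: 14.95
ee_pos: [0.4765, 0.291, 0.1244]
eef_rot: [-90.0, 0.3, -164.5]
ft_force: [0.6, 0.6, 0.3]
grip_width: 0.0258
```

```bash
python3 -c "
from h import *
goto([.4746,.29,.25],-164.5);s=r.sense();print(s['ft_force'],s['grip_width'])"
```

```text
shift [ 0.0013 -0.1256  0.0003] turn [ 0.0007  0.     -0.0059] at [0.4765 0.291  0.1244] [ -90.0423    0.34   -164.4981] t 14.95
[0.5714 0.5953 0.338 ] 0.025768089707469365
```

Gripped at 25.8 mm; TCP to tip is about 0.1146. Lift straight out.

Call:
arm_command:
  rows: [0,-0.02,0,0,0,0,-1,0,-0.025,0,0,0,0,-1,0,-0.025,0,0,0,0,-1,0,-0.025,0,0,0,0,-1,0,-0.03,0,0,0,0,-1,0,-0.03,0,0,0,0,-1,0,0,0,0,0,0,-1,0,0,0,0,0,0,-1]

```text
time: 15.75
ee_pos: [0.4743, 0.29, 0.2802]
eef_rot: [-90.0, 0.1, -164.5]
ft_force: [0.5, 0.2, -1.3]
grip_width: 0.0255
```

```bash
python3 -c "
from h import *
goto([.552,-.038,.28],-164.5)"
```

```text
shift [ 0.0126 -0.0001  0.3368] turn [ 0.0008 -0.0004 -0.0021] at [0.4743 0.29   0.2802] [ -90.046     0.1184 -164.5246] t 15.75
```

Call:
arm_command:
  rows: [0.0016,0,0.03,0,0,0,-1,0.0016,0,0.04,0,0,0,-1,0.0016,0,0.04,0,0,0,-1,0.0016,0,0.04,0,0,0,-1,0.0016,0,0.04,0,0,0,-1,0.0016,0,0.04,0,0,0,-1,0.0016,0,0.04,0,0,0,-1,0.0016,0,0.03,0,0,0,-1,0,0,0.02,0,0,0,-1,0,0,0,0,0,0,-1,0,0,0,0,0,0,-1,0,0,0,0,0,0,-1]

```text
time: 16.95
ee_pos: [0.5387, -0.0316, 0.251]
eef_rot: [-90.9, -2.0, -164.4]
ft_force: [-0.3, -0.1, -1.4]
grip_width: 0.0256
```

```bash
python3 -c "
from h import *
goto([.552,-.038,.28],-164.5)"; python3 hole.py 10
```

```text
shift [-0.0101 -0.0296  0.0092] turn [0.016  0.0023 0.0352] at [ 0.5387 -0.0316  0.251 ] [ -90.9181   -2.0149 -164.3541] t 16.95
wrist top z 0.08973187762935653 ((0.5525151491165161, -0.039255671203136444), (0.15118879079818726, 0.1509147584438324), 73.74143981933594)
 hole 71 [264.1972 162.2113] ((0.5531604290008545, -0.03877780959010124), 0.015844330191612244) ((0.5533414483070374, -0.03869221359491348), (0.029798895120620728, 0.030530039221048355), 24.34617042541504)
top top z 0.09086932505596801 ((0.5324387550354004, -0.08103423565626144), (0.060135338455438614, 0.136673703789711), 73.45526885986328)
shift [-0.0226  0.0058 -0.3274] turn [0.0155 0.003  0.0345] at [ 0.5389 -0.0314  0.2514] [ -90.8931   -1.9778 -164.3107] t 17.05
[-15.2451  -1.1534 101.779   -0.2531  81.5301  59.123 ]
```

Hole at (0.5527, -0.0387), and the two measurements agree to 1 mm. Remove the tilt and align, then check the stem.

Call:
arm_command:
  rows: [-0.0105,0,0.0095,0.016,0.0025,0.035,-1,0,0,0,0,0,0,-1,0,0,0,0,0,0,-1,0,0,0,0,0,0,-1]

```text
time: 17.45
ee_pos: [0.5511, -0.0345, 0.2512]
eef_rot: [-90.0, 0.0, -164.2]
ft_force: [-0.2, -0.2, -0.3]
grip_width: 0.0259
```

```bash
cat > stem.py <<'E'
from h import *
import sys
T=pose();ctr=T[:3,3]
for n in('scene','wrist'):
    im,d,m,W=snap(n);P=cloud(d,m,W);H,S,V=cv2.split(cv2.cvtColor(im,cv2.COLOR_BGR2HSV));z=np.nan_to_num(P[...,2])
    ne=np.hypot(P[...,0]-ctr[0],P[...,1]-ctr[1])<.025
    red=ne&((H<6)|(H>174))&(S>140)&(z<ctr[2]-.03)
    if red.sum():print(n,'red',red.sum(),np.argwhere(red)[:,::-1].mean(0),P[red].mean(0),P[red][:,2].min(),P[red][:,2].max())
    st=ne&(z>.094)&(z<ctr[2]-.032)
    for a in np.arange(.09,ctr[2]-.03,.01):
        k=st&(z>=a)&(z<a+.01)
        if k.sum()>2:print(n,'z',round(a+.005,3),k.sum(),P[k][:,:2].mean(0),np.argwhere(k)[:,::-1].mean(0))
    if n=='scene':
        c=cv2.resize(im[130:260,190:320],None,fx=4.5,fy=4.5,interpolation=cv2.INTER_CUBIC)
    cv2.imwrite(f'pics/{sys.argv[1]}_{n}.png',c if n=='scene' else im)
goto([.5527,-.0385,.1543],-164.5);print(r.sense()['ft_force'])
E
python3 stem.py s11
```

```text
scene red 5 [246.2 186.6] [ 0.5518 -0.0399  0.1891] 0.18612926664399265 0.19091708422312637
scene z 0.145 12 [ 0.5497 -0.0403] [246.3333 200.25  ]
scene z 0.155 12 [ 0.5509 -0.0394] [246.6667 197.25  ]
scene z 0.165 12 [ 0.5509 -0.0398] [246.4167 194.25  ]
scene z 0.175 15 [ 0.5505 -0.0391] [246.5333 190.8667]
scene z 0.185 10 [ 0.5518 -0.0397] [246.3 187.7]
scene z 0.195 14 [ 0.5509 -0.0386] [246.5714 184.5   ]
scene z 0.205 14 [ 0.5508 -0.0383] [246.5714 181.    ]
scene z 0.215 3 [ 0.5524 -0.0398] [246. 179.]
wrist z 0.145 25 [ 0.5523 -0.0349] [253.36 188.8 ]
wrist z 0.155 29 [ 0.5523 -0.035 ] [253.5172 191.6897]
wrist z 0.165 26 [ 0.5525 -0.0353] [253.8462 194.4231]
wrist z 0.175 27 [ 0.5527 -0.0343] [252.9259 196.8148]
shift [-0.0004  0.0969  0.0041] turn [-0.0002  0.0049 -0.0008] at [ 0.5512 -0.0347  0.2512] [ -89.9899    0.0467 -164.2167] t 17.55
[ 0.26    0.4827 -1.9055]
```

View pics/s11_scene.png

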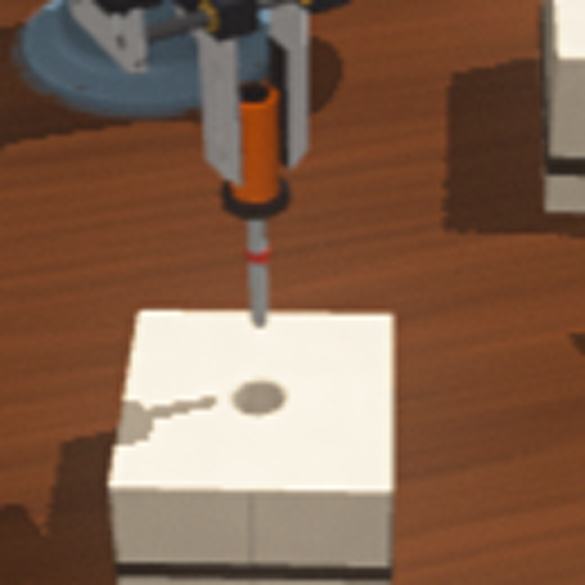

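The stem hangs upright. Its axis sits about (-2.2, -1.1) mm off the TCP, by both the grasp geometry and the wrist depth, so the TCP target is (0.5549, -0.0376). Align, then descend partway to z ≈ 0.225.

Call:
arm_command:
  rows: [-0.0028,0.01,0.0038,0,0.005,0,-1,0,0.01,0,0,0,0,-1,0,0,0,0,0,0,-1,0,0,0,0,0,0,-1]

```text
time: 17.95
ee_pos: [0.5547, -0.0376, 0.2287]
eef_rot: [-90.0, -0.0, -164.5]
ft_force: [1.1, 0.1, -0.6]
grip_width: 0.0257
```

```bash
sed -i 's/^goto.*/goto([.5549,-.0376,.154],-164.5);print(r.sense()["ft_force"])/' stem.py; python3 stem.py s12; python3 hole.py 12 | head -3
```

```text
scene red 9 [246.2222 195.2222] [ 0.5539 -0.041   0.1648] 0.16134667074435016 0.16720002892930663
scene z 0.115 3 [ 0.5531 -0.0401] [247.     209.6667]
scene z 0.125 11 [ 0.5537 -0.0417] [246.3636 207.9091]
scene z 0.135 14 [ 0.5544 -0.0412] [246.5    204.7143]
scene z 0.145 13 [ 0.5537 -0.043 ] [245.6154 201.4615]
scene z 0.155 13 [ 0.5539 -0.0426] [245.6923 198.4615]
scene z 0.165 13 [ 0.5539 -0.0419] [245.8462 195.2308]
scene z 0.175 13 [ 0.5552 -0.0423] [245.6923 192.3846]
scene z 0.185 13 [ 0.5543 -0.0426] [245.3846 189.1538]
wrist z 0.115 5 [ 0.5562 -0.0383] [254.  187.2]
wrist z 0.125 29 [ 0.5554 -0.0379] [253.3103 189.6897]
wrist z 0.135 26 [ 0.5556 -0.0379] [253.3846 192.3846]
wrist z 0.145 30 [ 0.5558 -0.0381] [253.7    195.1333]
wrist z 0.155 17 [ 0.5561 -0.0373] [252.9412 197.3529]
shift [-0.0002  0.0749  0.0001] turn [ 0.0005 -0.0004  0.0004] at [ 0.5547 -0.0376  0.2289] [ -90.0298   -0.0249 -164.525 ] t 18.05
[ 0.3418 -0.2192 -1.1925]
wrist top z 0.08974588281363616 ((0.5522944331169128, -0.03902837634086609), (0.15083026885986328, 0.15109455585479736), 73.60079193115234)
top top z 0.09112493794211474 ((0.5534977316856384, -0.09048056602478027), (0.033725328743457794, 0.07145239412784576), 6.062359809875488)
shift [-0.0074 -0.0205 -0.3379] turn [-0.0001 -0.0004 -0.0006] at [ 0.555  -0.0377  0.2295] [ -89.9946    0.0354 -164.523 ] t 18.15
```

View pics/s12_wrist.png

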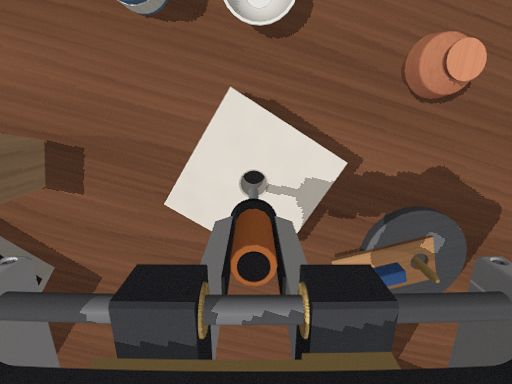

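The wrist view shows the stem over the hole at about (254,183); the stem axis is about 1 mm from the hole centre. The cover is still hung. Lowering slowly.

Call:
arm_command:
  rows: [0,0.008,0,0,0,0,-1,0,0.009,0,0,0,0,-1,0,0.009,0,0,0,0,-1,0,0.009,0,0,0,0,-1,0,0.009,0,0,0,0,-1,0,0,0,0,0,0,-1,0,0,0,0,0,0,-1]

```text
time: 18.85
ee_pos: [0.5546, -0.0375, 0.181]
eef_rot: [-90.0, -0.0, -164.5]
ft_force: [0.3, 0.0, -0.7]
grip_width: 0.0256
```

```bash
python3 -c "
from h import *
goto([.5549,-.0376,.154],-164.5);print(r.sense()['ft_force'])"
```

```text
shift [-0.0003  0.027   0.0002] turn [ 0.0005 -0.0004  0.0003] at [ 0.5546 -0.0375  0.181 ] [ -90.0296   -0.0181 -164.5208] t 18.85
[ 0.3144  0.0218 -0.7351]
```

Call:
arm_command:
  rows: [-0.0003,0.008,0,0,0,0,-1,0,0.008,0,0,0,0,-1,0,0.007,0,0,0,0,-1,0,0,0,0,0,0,-1,0,0,0,0,0,0,-1,0,0,0,0,0,0,-1]

```text
time: 19.45
ee_pos: [0.5553, -0.0375, 0.1565]
eef_rot: [-90.0, 0.0, -164.5]
ft_force: [-0.6, -0.1, -0.8]
grip_width: 0.0253
```

```bash
python3 stem.py s13
```

```text
scene red 5 [247.2 218.4] [ 0.5571 -0.0412  0.0932] 0.0907798412169668 0.09463326034432396
scene z 0.095 10 [ 0.5557 -0.0431] [246.3 217.2]
scene z 0.105 13 [ 0.5548 -0.0419] [246.6154 214.3846]
scene z 0.115 9 [ 0.5561 -0.042 ] [246.5556 211.6667]
shift [ 0.0006  0.0028 -0.0001] turn [-0.0003 -0.0004 -0.0011] at [ 0.5555 -0.0376  0.1568] [ -89.9816    0.0617 -164.5207] t 19.55
[-0.1956 -0.4648 -1.5652]
```

View pics/s13_scene.png

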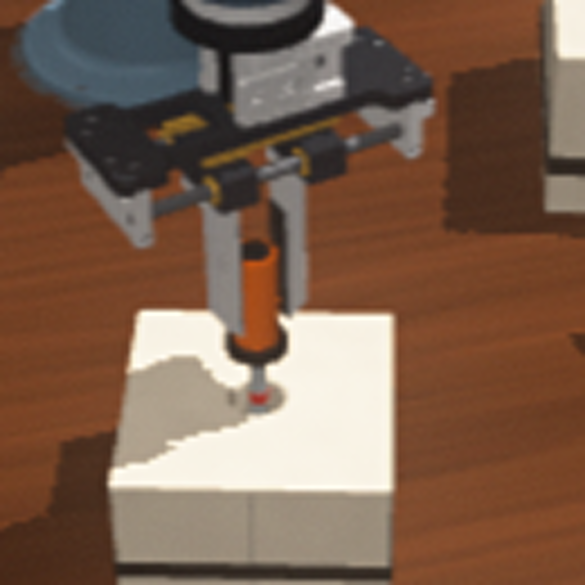

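The scene view shows the red band at crop (259,399), inside the hole ellipse centred at (259,397), and about 2.5 mm high. A final 2.6 mm down, then settle.

Call:
arm_command:
  rows: [0.0003,0.0026,0,0,0,0,-1,0,0,0,0,0,0,-1,0,0,0,0,0,0,-1,0,0,0,0,0,0,-1,0,0,0,0,0,0,-1]

```text
time: 20.05
ee_pos: [0.5556, -0.0378, 0.1547]
eef_rot: [-89.9, 0.1, -164.5]
ft_force: [-0.3, 0.4, -1.6]
grip_width: 0.0255
```

```bash
python3 stem.py s14;python3 -c "
from h import *
s=r.sense();print(s['qvel'],s['grip_width'])"
```

```text
scene red 5 [247.  218.6] [ 0.5565 -0.0416  0.092 ] 0.08973693310689013 0.09305825371572074
scene z 0.095 6 [ 0.5587 -0.0429] [246.6667 218.    ]
scene z 0.105 12 [ 0.556  -0.0429] [246.3333 214.75  ]
scene z 0.115 7 [ 0.5568 -0.0422] [246.5714 212.4286]
shift [ 0.0007  0.0007 -0.0004] turn [-0.0011 -0.0003 -0.0023] at [ 0.5556 -0.0378  0.1547] [ -89.9379    0.1316 -164.5181] t 20.15
[ 0.5278 -0.3214 -0.8145]
[-0.0017 -0.0861 -0.1267  0.0689  0.0384  0.0394] 0.025724290586687095
```

Call:
arm_command:
  rows: [0.0006,0.0008,0,0,0,0,-1,0,0,0,0,0,0,-1,0,0,0,0,0,0,-1,0,0,0,0,0,0,-1,0,0,0,0,0,0,-1]

```text
time: 20.65
ee_pos: [0.555, -0.038, 0.1538]
eef_rot: [-89.9, 0.1, -164.5]
ft_force: [-0.4, 0.7, -1.6]
grip_width: 0.0258
```

Run:
```python
from h import *
s=r.sense();print(s['ee_pos'],s['eef_rot'],s['qvel'],s['ft_force'],s['grip_width'],s['time'])
p=s['ee_pos'];ok=abs(p[2]-.154)<.0015 and np.hypot(p[0]-.5549,p[1]+.0376)<.002
print(ok)
if ok:print(r.finish_job())
```

```text
[ 0.555  -0.038   0.1538] [ -89.9368    0.1303 -164.5204] [-0.0128 -0.0504  0.05   -0.0165 -0.0182 -0.0641] [-0.438   0.6873 -1.5859] 0.02584659646306784 20.65
True
the job is handed in; nothing more can be done
None
```

The job is done and handed in at 20.65 s. The cover hangs on the brass peg, released, and the probe is held upright and still in the mould's pour hole with its red band at the top face.

- **Cover:** after release, its top face measured z = 0.0277 with no slope, so it lies flat on the foot with the peg through its eye. A later wrist picture showed it still there.
- **Probe centring:** the stem axis is about 1 mm from the hole centre. I measured this from the wrist camera above the hole. The lower view was blocked by the flange, so this rests on the arm's pose after that.
- **Band height:** the grasp geometry puts the middle of the band within about 0.5 mm of the top face.
- **Contact:** tilt was 0.1°. The wrist force stayed at about the probe's weight in every reading, with no sign of it touching the mould.
- **Bystanders:** I kept the vase, jar and bowl clear of the path, but did not re-measure them at the end.

**Disagreement:** the scene camera read about 3 mm further to the right (towards -y) and about 1 mm higher than the wrist camera. It showed the same shift on the mould itself, so I took it as calibration error. Its last band reading, 0.6 mm before the final nudge, was z = 0.092, or about 0.091 once corrected.

I viewed 11 pictures, one over the budget.

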